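# Start the mould clamp screw

### The job

Start the hexagon-headed clamp screw in the threaded boss on the bridge of the mould clamp so that it is not cross-threaded: turn it backward (counter-clockwise seen from above) until you feel the thread drop, then turn it forward (clockwise) one full turn. Do not lift the screw out of the boss and leave the jars and the cup where they stand. Finish while still holding the screw head in the gripper, with the screw upright and started.

Things in the scene. Friction and masses are not known exactly. Their poses are not given: they have to be found in the camera images.
- clamp: Mould clamp, fixed to the bench, place and yaw vary; origin under its wooden base (190 mm along its y, 90 mm along x). Two posts 75 mm either side along y carry a green bridge, 188 mm long, with the boss in its middle; the nuts on the posts end 5 mm below the boss rim.
- boss_mouth (a point): Centre of the upper rim of the boss, a dark steel tube 44 mm across in the middle of the bridge, 148 mm above the bench. It is bored through, 25 mm wide, axis vertical, with its thread hidden inside. Axes as the clamp's: y along the bridge, z up.
- screw_head (a point): Centre of the screw's dark hexagon head: 34 mm across flats, 39 mm across corners, 26 mm high (13 mm above and below this point). Flats face along this point's x axis and every 60 degrees from it; z is the screw's axis, up. Head centre above the boss rim: about 48 to 51 mm at the start, 51 mm at the crest, 45 mm after the drop, 29 mm after one turn forward.
- screw: Loose steel screw, 0.2 to 0.33 kg, shank standing in the boss; origin at its lower end. Right-hand two-start thread, 16 mm a turn. At the start it rests on the thread's first edge; turned backward it rises to the crest and, 25 to 105 degrees from the start, drops about 6 mm. Gripped, it falls only if pressed down with a few N. 1 mm axial play, 2 degrees wobble; let go, it stays at its height. One turn leaves it clear of the mould.
- screw_mark (a point): Yellow dot on top of the hexagon head, 8.5 mm from the axis along the head's own x axis; shows how far the screw has been turned.
- jar_white: Bystander: glaze jar with pale body and black lid, 58 mm across, 73 mm high, right of the clamp; origin at its underside.
- jar_red: Bystander: glaze jar with red body and black lid, 58 mm across, 73 mm high, behind the clamp; origin at its underside.
- cup: Bystander: white cup with blue rim, 72 mm across, 64 mm high, behind the clamp; origin at its underside.

How it is judged:
By the outcome, as a careful person would: the job done as asked, in the order asked, and still so for the second after the job is handed in, while the arm keeps its last pose, push and grip.
It also fails if it takes over 67 s, if anything falls off the work surface, if the arm or the gripper's body presses on something with over 40 N, if the wrist force passes 120 N, or if a joint passes its speed limit or range.

### The arm

A 6-joint arm with a two-finger parallel gripper is mounted at the origin on a cart in front of the work surface, level with it; the furniture and walls round the work are solid. World frame = base frame: x ahead of the robot, y to its left, z up, the work surface at z = 0. Lengths are in m, angles in rad, forces in N, time in s.
With the tool pointing down it reaches from about 0.375 to 0.9 m from the base axis. Payload 3.1 kg.
Tool frame: the origin (TCP) lies at the very end of the fingers, on their centre line; the grasp point (between the pads) lies 19 mm behind it (manip.grasp_offset is the distance from the TCP to the grasp point, in m); y points along the fingers, z is the direction in which the jaws open and shut, and the axes are right-handed (so a half turn about y gives the same grasp; the last joint's range is limited). The gripper opens to 85 mm and grips with 20 to 120 N. Pads are 22 mm wide; open, the fingers measure 114 mm over their backs; the gripper's body (76 mm by 85 mm) begins 54 mm behind the grasp point. The pads swing forward as they close: fully open they stand 13 mm farther back than shut.
Start: joints at [0.983, 0.527, 1.433, -0, 1.181, -0.178], TCP at [0.249, 0.573, 0.231] pointing down, gripper open.
Joint ranges: [-3.08, 3.08], [-0.75, 2.2], [0.22, 2.44], [-1.43, 4.57], [0, 2.65], [-2.85, 2.85]. Speed limits (rad/s): [2.79, 2.79, 3.14, 3.14, 3.14, 3.14].

### API

Orientations are given as a unit quaternion [x, y, z, w].
In Python, from station import manip gives the robot as it stands.
- The arm moves only by the tool apply_moves, never from a script. Its argument "motion" is a list of rows, each a list of 5 numbers: the finger opening in mm, from 0 to 85.4, then the shift along the tool's x, y, z in units of 30 mm (1.0 is 30 mm), then the turn about the tool's y in units of 10 degrees (1.0 is 10 degrees). In form: [[fingers, x, y, z, twist], ...]. A call has 1 to 12 rows; each row is the pose to reach, as a shift and turn from the pose commanded when the call began, along the tool's axes at that moment; what a row does not reach only later rows make up. A row lasts 1/8 s, in which the tool goes at most 62.5 mm and 10.7 degrees, less where a joint would pass 70% of its speed; a pose out of reach is approached as far as the arm can. A call with a gripper value outside its range is refused whole. The fingers move at their own pace and stop on an object; "squeeze" is the grip in N (left out, the last holds). Time passes only in rows, so rows that repeat a pose let the fingers close. It gives the time, the measured TCP pose, the force and the opening at its end, in the units of the state.
- manip.sense(): the state, without advancing time (a new reading comes with each control period).
- manip.snapshot(name): name is "side" or "top" or "wrist"; returns the picture (400x640x3 uint8, red, green, blue); there is no depth.
- manip.get_calibration(name): a dict with "intrinsics" (3x3 intrinsics, pixels), "extrinsics" (4x4, takes a point from camera to world coordinates). Camera axes: x right, y up, looking along -z (the intrinsics and any distortion apply to the point x, -y, -z); pixel columns grow to the right and rows downward; lengths in m; the calibration is good to about 2 mm. A picture is of the moment at which its call begins: read the wrist's pose just before it. get_calibration takes no time and is no camera call; for the wrist camera it gives the pose at the moment of the call.
- manip.sign_off(): hands the job in, once; it reports no verdict.
The state is a dict: "t": time; "q": joint angles; "qd": joint speeds; "tau": joint torques, N m; "tcp_pos": TCP position; "tool_rot": TCP orientation; "force": force on the tool from outside, world axes, zero at the start; "ft_torque": the same for the moment, N m; "finger_gap": opening from 0.0 (shut) to 1.0 (fully open).
Only numpy, scipy, OpenCV 4.12 (cv2) and the standard library are available. Lean on these libraries where they do the work, as an engineer would, in place of code of your own. Each camera call takes 0.05 s, during which the arm holds its last target.

## Working session

There is one attempt and no reset: what is moved stays moved. The work goes in short steps, Python scripts to look and compute and a tool call to move; the robot and the scene stay as the last step left them, time stands still between calls to the robot, and variables do not carry over. Pictures are saved under pics/ and viewed, and the job is handed in when it is done.

Besides the shell and the picture viewer there is one more tool, called after ">>>" by a JSON object that holds its "method" and its "body", one argument or row to a line. apply_moves: Moves the arm, as the interface text tells. Its arguments: {"type":"object","properties":{"motion":{"type":"array"},"squeeze":{"type":"number"}},"required":["motion"]}

```bash
ls; mkdir -p pics; python3 - <<'E'
from station import manip
import cv2
print(manip.sense())
for n in ["side","top","wrist"]:
    c=manip.get_calibration(n);print(n,c)
    im=manip.snapshot(n);cv2.imwrite(f"pics/{n}0.png",im[:,:,::-1])
print(manip.grasp_offset)
E
```

```text
pics
{'t': 0.0, 'q': array([ 9.82505663e-01,  5.28453353e-01,  1.43391482e+00,  3.15039451e-06,
        1.18137177e+00, -1.78477987e-01]), 'qd': array([ 0.00074913, -0.00056885,  0.00119467,  0.0014674 ,  0.00092018,
       -0.00112879]), 'tau': array([-1.59877436e-03, -4.42342329e+01, -1.78022629e+01, -2.75061320e-04,
        8.43391987e-03,  2.31036523e-05]), 'tcp_pos': array([0.24858037, 0.57266116, 0.2303375 ]), 'tool_rot': array([ 0.69301733, -0.14416414,  0.14359427, -0.69160998]), 'force': array([ 0.36106821, -0.45264493,  0.0946262 ]), 'ft_torque': array([-0.04417325, -0.02154673,  0.0097395 ]), 'finger_gap': 1.0008617629009404}
side {'intrinsics': array([[514.19017344,   0.        , 321.21731373],
       [  0.        , 514.19017344, 200.02042782],
       [  0.        ,   0.        ,   1.        ]]), 'extrinsics': array([[ 0.97587147,  0.09674587, -0.19574246,  0.37077917],
       [-0.21742812,  0.51268121, -0.83059195, -1.05584029],
       [ 0.01999714,  0.8531109 ,  0.52134624,  0.68650284],
       [ 0.        ,  0.        ,  0.        ,  1.        ]])}
top {'intrinsics': a
[... 156 characters left out ...]
xtrinsics': array([[-0.02729589,  0.97492798, -0.22084012,  0.34957922],
       [-0.99961781, -0.0256537 ,  0.01030133, -0.16361118],
       [ 0.00437769,  0.22103691,  0.97525562,  1.16037497],
       [ 0.        ,  0.        ,  0.        ,  1.        ]])}
wrist {'intrinsics': array([[331.96160678,   0.        , 325.85180055],
       [  0.        , 331.96160678, 199.17583066],
       [  0.        ,   0.        ,   1.        ]]), 'extrinsics': array([[ 0.39703471, -0.88472886, -0.24416857,  0.18696753],
       [ 0.91780225,  0.38227023,  0.10727771,  0.59984238],
       [-0.00157331, -0.26669143,  0.96378068,  0.37230021],
       [ 0.        ,  0.        ,  0.        ,  1.        ]])}
0.0187
```

View pics/side0.png

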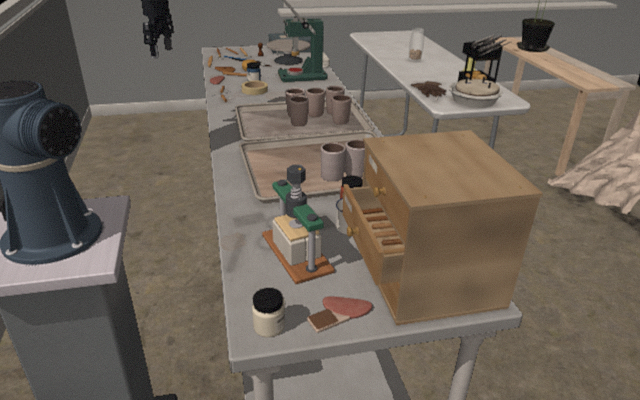

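View pics/top0.png

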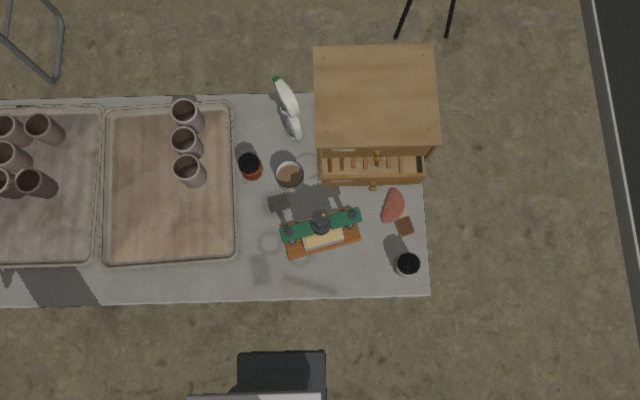

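```bash
python3 - <<'E'
import cv2
a=cv2.imread("pics/top0.png");b=cv2.imread("pics/side0.png")
print(a.shape)
E
```

```text
(400, 640, 3)
```

The side view shows the clamp with the screw head at about (296,172). In the top view the head is at about (320,222), with the cabinet behind and the white jar at (407,264). I'll enlarge both.

```bash
python3 - <<'E'
import cv2
a=cv2.imread("pics/top0.png");b=cv2.imread("pics/side0.png")
cv2.imwrite("pics/topc.png",cv2.resize(a[190:265,270:370],None,fx=8,fy=8,interpolation=cv2.INTER_CUBIC))
cv2.imwrite("pics/sidec.png",cv2.resize(b[155:285,255:345],None,fx=4.6,fy=4.6,interpolation=cv2.INTER_CUBIC))
E
```

```text
(no output)
```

View pics/topc.png

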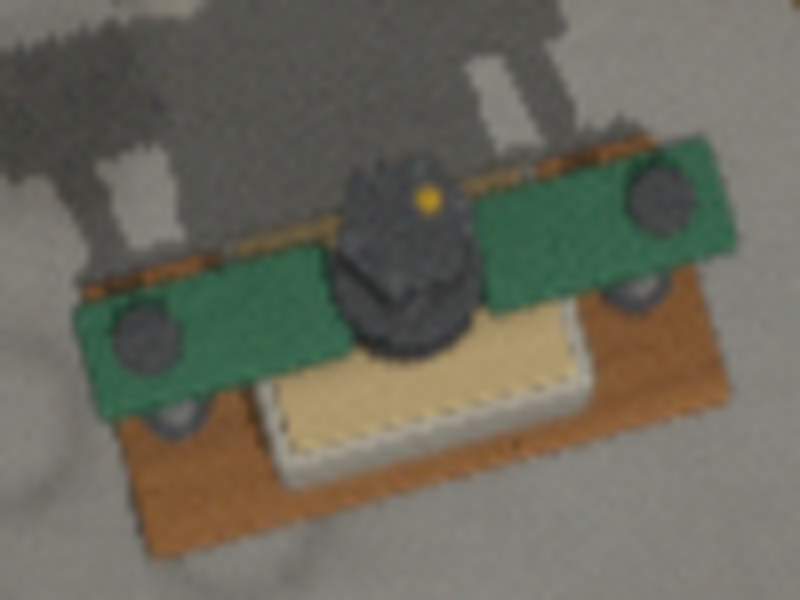

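View pics/sidec.png

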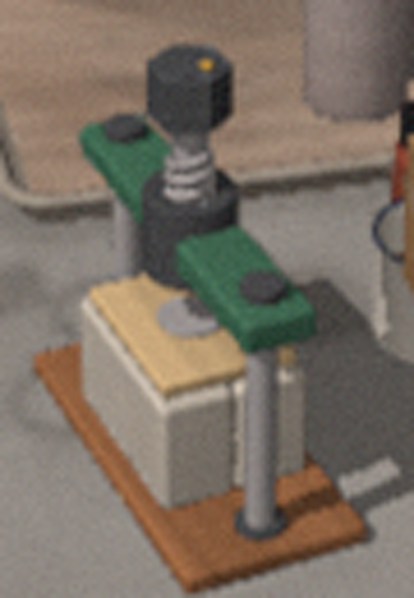

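View pics/wrist0.png

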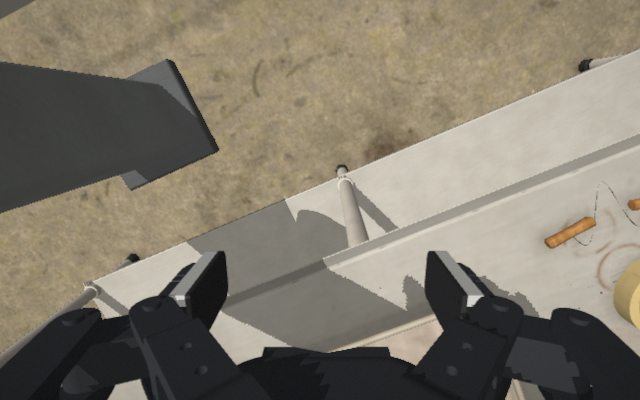

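```bash
cat > h.py <<'E'
import numpy as np
from station import manip
def ray(cal,u,v):
    K=cal["intrinsics"];T=cal["extrinsics"]
    d=np.array([(u-K[0,2])/K[0,0],-(v-K[1,2])/K[1,1],-1.0])
    return T[:3,3],T[:3,:3]@d
def atz(cal,u,v,z):
    o,d=ray(cal,u,v); return o+d*(z-o[2])/d[2]
def proj(cal,P):
    K=cal["intrinsics"];T=cal["extrinsics"]
    p=(np.asarray(P)-T[:3,3])@T[:3,:3]
    return np.stack([K[0,0]*p[...,0]/-p[...,2]+K[0,2],K[1,1]*-p[...,1]/-p[...,2]+K[1,2]],-1)
def tri(l):
    A=np.zeros((3,3));b=np.zeros(3)
    for o,d in l:
        d=d/np.linalg.norm(d);M=np.eye(3)-np.outer(d,d);A+=M;b+=M@o
    return np.linalg.solve(A,b)
E
python3 - <<'E'
from h import *
t=manip.get_calibration("top");s=manip.get_calibration("side")
T=lambda x,y:(270+(x+.5)/8-.5,190+(y+.5)/8-.5)
S=lambda x,y:(255+(x+.5)/4.6-.5,155+(y+.5)/4.6-.5)
for n,a,b,z in [("dot",(428,198),(206,64),.2105),("nutL",(148,338),(127,127),.143),("nutR",(662,200),(265,287),.143),("headtop",(410,225),(190,66),.2105)]:
    print(n,atz(t,*T(*a),z),atz(s,*S(*b),z),tri([ray(t,*T(*a)),ray(s,*S(*b))]))
for c in [(150,555),(730,400)]: print(atz(t,*T(*c),0.012))
print("jarw",atz(t,407,262,.073))
E
```

```text
dot [ 0.53528072 -0.17606639  0.2105    ] [ 0.5330943  -0.17336253  0.2105    ] [ 0.53378149 -0.17595338  0.21207474]
nutL [ 0.51078643 -0.09776783  0.143     ] [ 0.50857584 -0.10304151  0.143     ] [ 0.51031224 -0.09752857  0.13996955]
nutR [ 0.54616273 -0.24276975  0.143     ] [ 0.54421505 -0.24783476  0.143     ] [ 0.546013   -0.24294661  0.13981899]
headtop [ 0.52819548 -0.17114467  0.2105    ] [ 0.52604184 -0.17391947  0.2105    ] [ 0.52748848 -0.17108486  0.20910902]
[ 0.46342673 -0.08914549  0.012     ]
[ 0.50703154 -0.27161416  0.012     ]
jarw [ 0.44269403 -0.37210926  0.073     ]
```

```bash
python3 - <<'E'
from h import *
from scipy.spatial.transform import Rotation as R
t=manip.get_calibration("top");s=manip.get_calibration("side")
st=manip.sense();M=R.from_quat(st["tool_rot"]).as_matrix();print(M.round(3))
print("yaw z",np.degrees(np.arctan2(M[1,2],M[0,2])),"x",np.degrees(np.arctan2(M[1,0],M[0,0])),np.degrees(st["q"][[0,5]]))
d=np.array([.528,-.171])-st["tcp_pos"][:2];print(d, np.array([*d,0])@M/0.03)
print("cab FL",tri([ray(t,316,148),ray(s,365,140)]),"drawerFR",atz(t,425,185,.1),"FL",atz(t,320,185,.1),"FL2",atz(t,320,185,.2))
for n,u,v,z in [("red",249,160,.073),("cup",289,170,.064)]:print(n,atz(t,u,v,z))
E
```

```text
[[ 0.917 -0.001  0.398]
 [-0.398 -0.001  0.917]
 [-0.    -1.    -0.002]]
yaw z 66.52226769305432 x -23.477759960469033 [ 56.29364198 -10.22813634]
[ 0.27932724 -0.74379146] [ 18.41748045   0.02697566 -19.03113138]
cab FL [ 0.66664399 -0.16487684  0.25711335] drawerFR [ 0.62157353 -0.42232454  0.1       ] FL [ 0.62811502 -0.17222014  0.1       ] FL2 [ 0.60184735 -0.17140826  0.2       ]
red [0.70357509 0.00116348 0.073     ]
cup [ 0.67798945 -0.09671622  0.064     ]
```

>>> {"method": "apply_moves", "body": {
  "motion": [
    [85, 0, -2, 0, 0],
    [85, 1.4, -2, -1.45, 0.4],
    [85, 2.8, -2, -2.9, 0.8],
    [85, 4.2, -2, -4.35, 1.2],
    [85, 5.6, -2, -5.8, 1.6],
    [85, 7, -2, -7.25, 2],
    [85, 8.4, -2, -8.7, 2.4],
    [85, 9.8, -2, -10.15, 2.8],
    [85, 11.2, -2, -11.6, 3.2],
    [85, 12.6, -2, -13.05, 3.6],
    [85, 14, -2, -14.5, 3.95],
    [85, 15.4, -2, -15.95, 3.95]
  ]
}}

```text
t: 1.65
tcp_pos: [0.4823, -0.0517, 0.2912]
tool_rot: [-0.603, 0.37, -0.37, 0.603]
force: [-0.5, 0.4, 0.1]
finger_gap: 0.995
```

```bash
cat >> h.py <<'E'
from scipy.spatial.transform import Rotation as R
def state(tx=None,ty=None,tz=None):
    st=manip.sense();M=R.from_quat(st["tool_rot"]).as_matrix()
    print("t",round(st["t"],2),"tcp",st["tcp_pos"].round(4),"yaw",round(np.degrees(np.arctan2(M[1,2],M[0,2])),2),"tilt",M[:,1].round(4),"q6",round(np.degrees(st["q"][5]),1),"F",st["force"].round(1),"T",st["ft_torque"].round(2),"gap",round(st["finger_gap"],3))
    if tx is not None: print("shift units",((np.array([tx,ty,tz])-st["tcp_pos"])@M/0.03).round(3))
    return st,M
E
python3 -c "
from h import *
state(.528,-.171,.29)"
```

```text
t 1.65 tcp [ 0.4823 -0.0517  0.2912] yaw 26.97 tilt [ 1.e-04  3.e-04 -1.e+00] q6 -46.3 F [-0.5  0.4  0.1] T [ 0.02 -0.03  0.02] gap 0.995
shift units [ 4.236  0.041 -0.448]
```

>>> {"method": "apply_moves", "body": {
  "motion": [
    [85, 1.7, 0, -0.18, 0],
    [85, 3.4, 0, -0.36, 0],
    [85, 4.27, 0, -0.45, 0],
    [85, 4.27, 0, -0.45, 0]
  ]
}}

```text
t: 2.15
tcp_pos: [0.5285, -0.1716, 0.2907]
tool_rot: [0.602, -0.37, 0.37, -0.602]
force: [-0.8, 0.1, -0.2]
finger_gap: 0.997
```

```bash
python3 - <<'E'
from h import *
import cv2,pickle
st,M=state(.528,-.171,.29)
c=manip.get_calibration("wrist");im=manip.snapshot("wrist")
pickle.dump(c,open("wc1.pkl","wb"))
print(proj(c,[.528,-.171,.2105]),c["extrinsics"][:3,3])
cv2.imwrite("pics/w1.png",im[:,:,::-1])
E
```

```text
t 2.15 tcp [ 0.5285 -0.1716  0.2907] yaw 26.86 tilt [-4.e-04  2.e-04 -1.e+00] q6 -56.4 F [-0.8  0.1 -0.2] T [ 0.02 -0.02  0.01] gap 0.997
shift units [-0.027  0.024 -0.006]
[325.20785624 206.33412051] [ 0.49817674 -0.11149121  0.43258968]
```

View pics/w1.png

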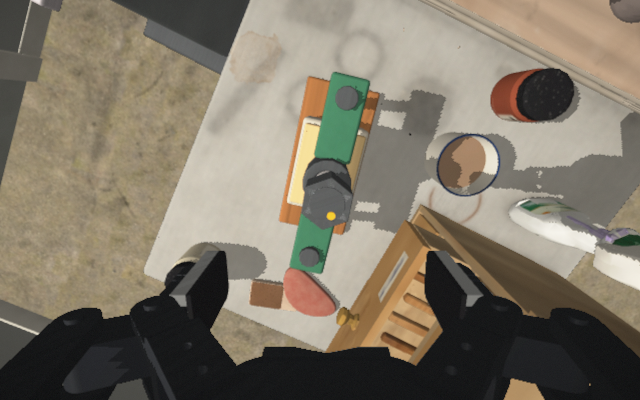

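The wrist view shows the head at about (327,203), with the yellow dot at (331,216). I'll enlarge it to get the yaw.

```bash
python3 - <<'E'
import cv2
a=cv2.imread("pics/w1.png")
cv2.imwrite("pics/w1c.png",cv2.resize(a[150:235,285:370],None,fx=7,fy=7,interpolation=cv2.INTER_CUBIC))
E
```

```text
(no output)
```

View pics/w1c.png

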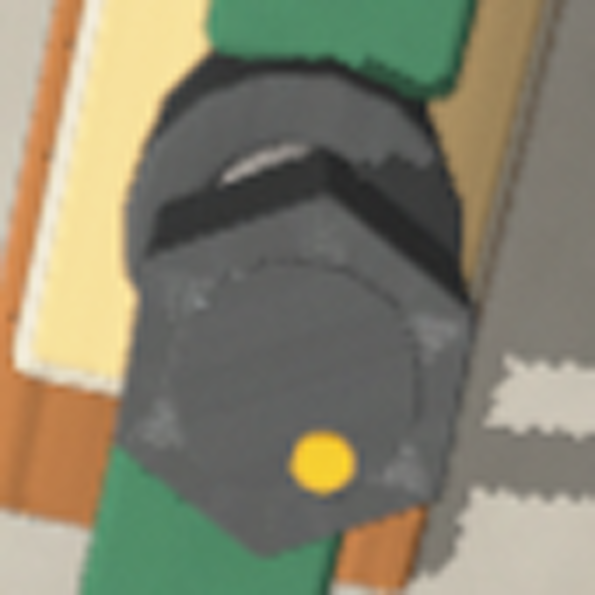

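```bash
python3 - <<'E'
from h import *
import pickle
from scipy.optimize import least_squares
c=pickle.load(open("wc1.pkl","rb"))
C=lambda x,y:np.array((285+(x+.5)/7-.5,150+(y+.5)/7-.5))
cor=np.array([C(*p) for p in [(323,193),(470,303),(430,502),(265,557),(118,445),(148,255)]]);dot=C(322,463)
def model(p):
    x,y,z,h=p;a=h+np.pi/6-np.arange(6)*np.pi/3
    P=np.stack([x+.0196*np.cos(a),y+.0196*np.sin(a),np.full(6,z)],-1)
    return np.vstack([proj(c,P),proj(c,[x+.0085*np.cos(h),y+.0085*np.sin(h),z])[None]])
best=None
for h in np.radians([-33]):
  for k in range(6):
    ob=np.vstack([np.roll(cor,k,0),dot[None]])
    r=least_squares(lambda p:(model(p)-ob).ravel(),[.528,-.171,.21,h])
    if best is None or r.cost<best.cost:best=r
print(best.x,np.degrees(best.x[3]),best.cost,best.fun.round(1))
z=.2105
r=least_squares(lambda p:(model([p[0],p[1],z,p[2]])-(model(best.x)-best.fun.reshape(-1,2))).ravel(),[.528,-.171,best.x[3]]);print(r.x)
E
```

```text
[ 0.52871264 -0.17061583  0.20416545 -0.74221748] -42.52592918913135 4.578507052563238 [ 1.2 -1.1 -0.5 -0.  -0.5 -0.2 -0.8  0.8  0.2  0.2  0.5  1.6 -0.1 -1.4]
[ 0.52785383 -0.16897793 -0.74220931]
```

```bash
python3 - <<'E'
from h import *
import pickle
c=pickle.load(open("wc1.pkl","rb"))
C=lambda x,y:np.array((285+(x+.5)/7-.5,150+(y+.5)/7-.5))
cor=[C(*p) for p in [(323,193),(470,303),(430,502),(265,557),(118,445),(148,255)]]
for z in(.2105,.207):
  W=np.array([atz(c,*p,z) for p in cor]);m=W.mean(0);d=(W-m)[:,:2]
  print(z,m,np.hypot(*d.T).round(4),(np.degrees(np.arctan2(d[:,1],d[:,0]))%60).round(1), [np.degrees(np.arctan2(*(W[i]-W[i+3])[[1,0]]))%60 for i in range(3)])
D=atz(c,*C(322,463),.2105);print(D,D-m,np.degrees(np.arctan2(*(D-m)[[1,0]])))
E
```

```text
0.2105 [ 0.5277866  -0.16885037  0.2105    ] [0.019  0.0191 0.0191 0.0192 0.0188 0.0189] [47.9 50.7 43.8 48.6 48.8 45.4] [np.float64(48.27679645757411), np.float64(49.724330856691466), np.float64(44.576740674628546)]
0.207 [ 0.52825323 -0.16975432  0.207     ] [0.0193 0.0194 0.0194 0.0195 0.0191 0.0192] [47.9 50.7 43.8 48.6 48.8 45.4] [np.float64(48.27679645757415), np.float64(49.724330856691445), np.float64(44.576740674628624)]
[ 0.53448445 -0.17543334  0.2105    ] [ 0.00623122 -0.00567902  0.0035    ] -42.3454964707622
```

>>> {"method": "apply_moves", "body": {
  "motion": [
    [85, -0.05, 0, 0.01, 1],
    [85, -0.05, 0.2, 0.01, 2],
    [85, -0.05, 0.5, 0.01, 3],
    [85, -0.05, 0.8, 0.01, 4],
    [85, -0.05, 1.2, 0.01, 5],
    [85, -0.05, 1.6, 0.01, 6],
    [85, -0.05, 2.0, 0.01, 6.94],
    [85, -0.05, 2.6, 0.01, 6.94],
    [85, -0.05, 3.2, 0.01, 6.94],
    [85, -0.05, 3.75, 0.01, 6.94],
    [85, -0.05, 3.75, 0.01, 6.94]
  ]
}}

```text
t: 3.58
tcp_pos: [0.5263, -0.1662, 0.1779]
tool_rot: [-0.287, 0.648, -0.645, 0.285]
force: [0.7, -0.8, 0.6]
finger_gap: 0.991
```

```bash
python3 - <<'E'
from h import *
import cv2,pickle
st,M=state(.528,-.170,.178)
im=manip.snapshot("side")
cv2.imwrite("pics/s2.png",cv2.resize(im[100:240,220:380,::-1],None,fx=4,fy=4,interpolation=cv2.INTER_CUBIC))
im=manip.snapshot("wrist")
cv2.imwrite("pics/w2.png",im[:,:,::-1])
E
```

```text
t 3.58 tcp [ 0.5263 -0.1662  0.1779] yaw -42.29 tilt [-0.0035  0.0023 -1.    ] q6 13.1 F [ 0.7 -0.8  0.6] T [ 0.04  0.05 -0.01] gap 0.991
shift units [ 0.056 -0.005  0.127]
```

View pics/s2.png

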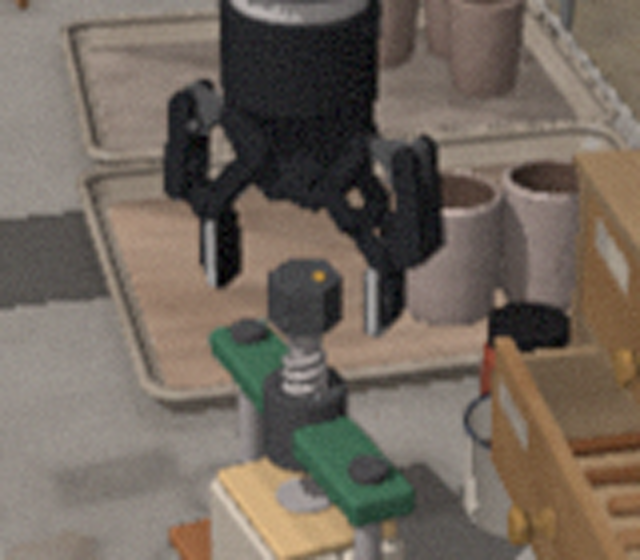

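View pics/w2.png

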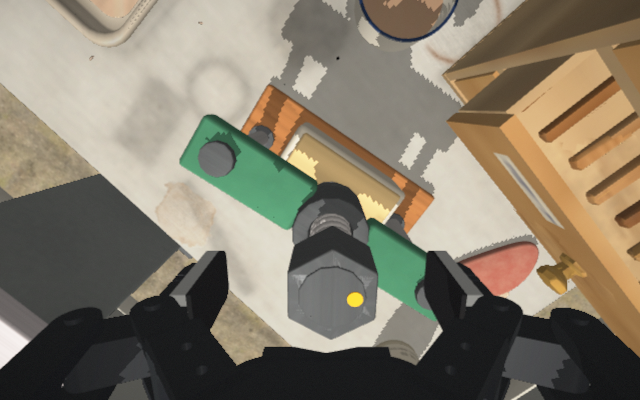

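The head sits between the fingers at (333,285), with its flats square to the pads and about 2–3 mm off toward tool +z. I'll correct that and then close.

>>> {"method": "apply_moves", "body": {
  "motion": [
    [85, 0.05, 0, 0.1, 0],
    [85, 0.05, 0, 0.1, 0],
    [60, 0.05, 0, 0.1, 0],
    [50, 0.05, 0, 0.1, 0],
    [50, 0.05, 0, 0.1, 0]
  ],
  "squeeze": 50
}}

```text
t: 4.3
tcp_pos: [0.529, -0.1717, 0.1788]
tool_rot: [-0.285, 0.647, -0.647, 0.285]
force: [-0.5, 0.9, 0.5]
finger_gap: 0.587
```

```bash
python3 - <<'E'
from h import *
import cv2,pickle
st,M=state(.528,-.170,.178)
im=manip.snapshot("wrist")
cv2.imwrite("pics/w3.png",im[:,:,::-1])
E
```

```text
t 4.3 tcp [ 0.529  -0.1717  0.1788] yaw -42.39 tilt [-1.e-04  0.e+00 -1.e+00] q6 12.9 F [-0.5  0.9  0.5] T [-0.05 -0.03 -0.02] gap 0.587
shift units [-0.018  0.027 -0.062]
```

View pics/w3.png

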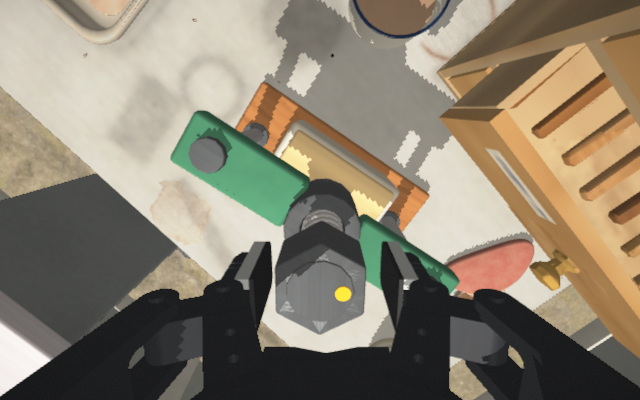

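Now the head's centre (321) is about 6 px left of the finger midline (327). I'll shift back 2 mm and grip.

>>> {"method": "apply_moves", "body": {
  "motion": [
    [50, -0.02, 0, -0.06, 0],
    [40, -0.02, 0, -0.06, 0],
    [30, -0.02, 0, -0.06, 0],
    [25, -0.02, 0, -0.06, 0],
    [25, -0.02, 0, -0.06, 0],
    [25, -0.02, 0, -0.06, 0]
  ],
  "squeeze": 50
}}

```text
t: 5.1
tcp_pos: [0.5281, -0.17, 0.1789]
tool_rot: [0.285, -0.647, 0.647, -0.285]
force: [-0.6, 0.5, 2.0]
finger_gap: 0.39
```

```bash
python3 - <<'E'
from h import *
import cv2,pickle
st,M=state(.528,-.170,.178)
im=manip.snapshot("wrist")
cv2.imwrite("pics/w4.png",im[:,:,::-1])
im=manip.snapshot("side")
cv2.imwrite("pics/s4.png",cv2.resize(im[100:240,220:380,::-1],None,fx=4,fy=4,interpolation=cv2.INTER_CUBIC))
E
```

```text
t 5.1 tcp [ 0.5281 -0.17    0.1789] yaw -42.38 tilt [ 1.e-04  0.e+00 -1.e+00] q6 13.0 F [-0.6  0.5  2. ] T [ 0.06  0.03 -0.01] gap 0.39
shift units [ 0.004  0.03  -0.003]
```

View pics/w4.png

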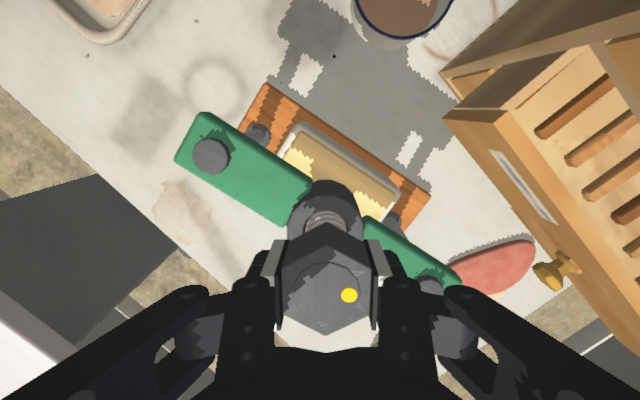

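View pics/s4.png

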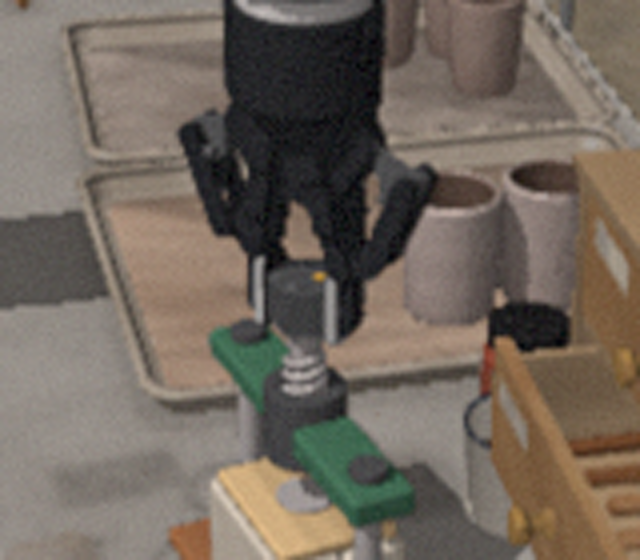

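The head is gripped: the gap is 33 mm, the flats are on the pads and the screw is centred. Next I'll add a light downward push and start turning backward.

>>> {"method": "apply_moves", "body": {
  "motion": [
    [25, 0, 0.03, 0, 0],
    [25, 0, 0.05, 0, -0.5],
    [25, 0, 0.05, 0, -1],
    [25, 0, 0.05, 0, -1]
  ],
  "squeeze": 60
}}

```text
t: 5.7
tcp_pos: [0.5287, -0.1704, 0.1788]
tool_rot: [0.341, -0.619, 0.62, -0.341]
force: [-1.0, 1.3, 9.1]
finger_gap: 0.385
```

```bash
python3 -c "
from h import *
state()"
```

```text
t 5.7 tcp [ 0.5287 -0.1704  0.1788] yaw -32.34 tilt [ 0.0018 -0.0012 -1.    ] q6 3.0 F [-1.   1.3  9.1] T [0.22 0.4  0.04] gap 0.385
```

>>> {"method": "apply_moves", "body": {
  "motion": [
    [25, 0, -0.008, 0, -0.5],
    [25, 0, -0.015, 0, -1],
    [25, 0, -0.015, 0, -1]
  ]
}}

```text
t: 6.08
tcp_pos: [0.5287, -0.1703, 0.1793]
tool_rot: [0.393, -0.587, 0.588, -0.394]
force: [-1.1, 0.2, 9.7]
finger_gap: 0.387
```

```bash
python3 -c "
from h import *
state()"
```

```text
t 6.08 tcp [ 0.5287 -0.1703  0.1793] yaw -22.35 tilt [ 0.0019 -0.001  -1.    ] q6 -7.0 F [-1.1  0.2  9.7] T [0.31 0.31 0.05] gap 0.387
```

Turned 20° so far, and it is rising as expected (+0.5 mm per 10°). I'll continue.

>>> {"method": "apply_moves", "body": {
  "motion": [
    [25, 0, -0.008, 0, -0.5],
    [25, 0, -0.015, 0, -1],
    [25, 0, -0.015, 0, -1]
  ]
}}

```text
t: 6.45
tcp_pos: [0.5288, -0.1704, 0.1797]
tool_rot: [0.443, -0.55, 0.552, -0.444]
force: [-1.0, 0.2, 8.8]
finger_gap: 0.388
```

>>> {"method": "apply_moves", "body": {
  "motion": [
    [25, 0, -0.008, 0, -0.5],
    [25, 0, -0.015, 0, -1],
    [25, 0, -0.015, 0, -1]
  ]
}}

```text
t: 6.82
tcp_pos: [0.5288, -0.1704, 0.1801]
tool_rot: [0.489, -0.509, 0.511, -0.49]
force: [-1.4, 0.8, 9.3]
finger_gap: 0.385
```

>>> {"method": "apply_moves", "body": {
  "motion": [
    [25, 0, -0.008, 0, -0.5],
    [25, 0, -0.015, 0, -1],
    [25, 0, -0.015, 0, -1]
  ]
}}

```text
t: 7.2
tcp_pos: [0.5288, -0.1704, 0.1805]
tool_rot: [-0.532, 0.465, -0.466, 0.532]
force: [-1.5, 0.3, 7.8]
finger_gap: 0.385
```

>>> {"method": "apply_moves", "body": {
  "motion": [
    [25, 0, -0.004, 0, -0.5],
    [25, 0, -0.01, 0, -1],
    [25, 0, -0.01, 0, -1]
  ]
}}

```text
t: 7.58
tcp_pos: [0.5285, -0.1704, 0.1804]
tool_rot: [0.571, -0.417, 0.418, -0.571]
force: [-0.8, 1.0, 7.1]
finger_gap: 0.391
```

>>> {"method": "apply_moves", "body": {
  "motion": [
    [25, 0, 0, 0, -0.5],
    [25, 0, 0.01, 0, -0.5],
    [25, 0, 0.01, 0, -0.5]
  ]
}}

```text
t: 7.95
tcp_pos: [0.5282, -0.1701, 0.1799]
tool_rot: [0.589, -0.392, 0.392, -0.588]
force: [-0.9, 0.3, 5.7]
finger_gap: 0.389
```

The force is easing and z is starting to fall. I'll press straight down to test for the drop.

>>> {"method": "apply_moves", "body": {
  "motion": [
    [25, 0, 0.03, 0, 0],
    [25, 0, 0.05, 0, 0],
    [25, 0, 0.05, 0, 0]
  ]
}}

```text
t: 8.32
tcp_pos: [0.5282, -0.1701, 0.1793]
tool_rot: [0.589, -0.392, 0.392, -0.588]
force: [-2.6, 1.1, 10.7]
finger_gap: 0.389
```

>>> {"method": "apply_moves", "body": {
  "motion": [
    [25, 0, 0.0, 0, -0.5],
    [25, 0, 0.0, 0, -0.5]
  ]
}}

```text
t: 8.57
tcp_pos: [0.5276, -0.1698, 0.1769]
tool_rot: [0.605, -0.367, 0.366, -0.605]
force: [0.3, -0.0, -3.5]
finger_gap: 0.388
```

```bash
python3 - <<'E'
from h import *
import cv2,pickle
st,M=state()
im=manip.snapshot("side")
cv2.imwrite("pics/s5.png",cv2.resize(im[145:225,250:350,::-1],None,fx=7,fy=7,interpolation=cv2.INTER_CUBIC))
im=manip.snapshot("wrist")
cv2.imwrite("pics/w5.png",im[:,:,::-1])
E
```

```text
t 8.57 tcp [ 0.5276 -0.1698  0.1769] yaw 27.57 tilt [-1.1e-03  4.0e-04 -1.0e+00] q6 -56.9 F [ 0.3 -0.  -3.5] T [-0.02 -0.01 -0.03] gap 0.388
```

View pics/s5.png

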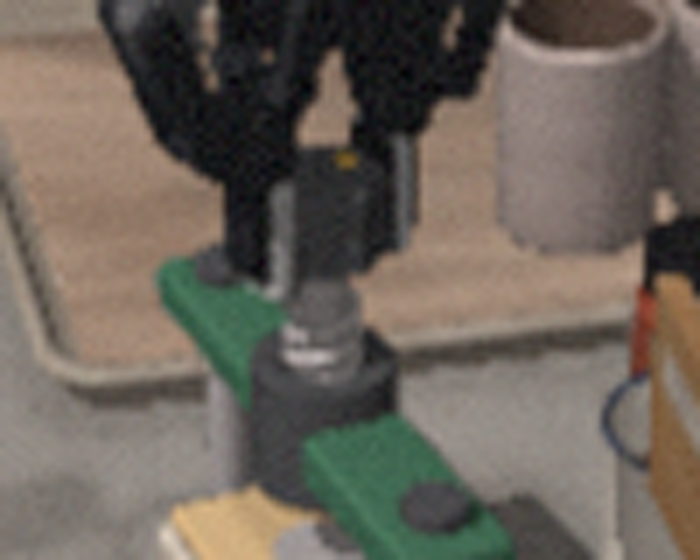

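View pics/w5.png

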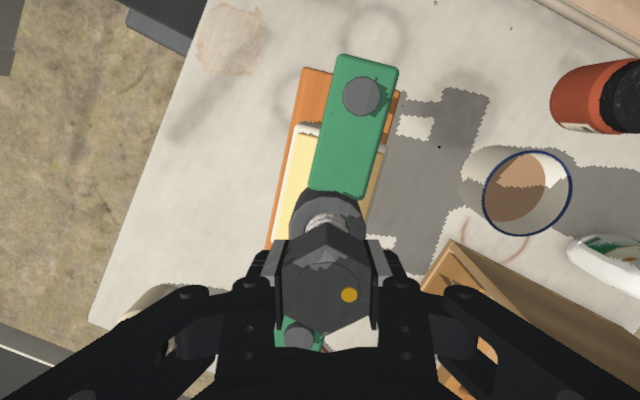

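At 70° back the support vanished: the vertical force went from +10.7 to −3.5 N, which is the screw's own weight hanging in the grip. That is the drop, so I'll follow it down to seat it.

>>> {"method": "apply_moves", "body": {
  "motion": [
    [25, 0, 0.05, 0, 0],
    [25, 0, 0.08, 0, 0],
    [25, 0, 0.1, 0, 0],
    [25, 0, 0.1, 0, 0]
  ]
}}

```text
t: 9.18
tcp_pos: [0.5281, -0.17, 0.1746]
tool_rot: [0.605, -0.366, 0.366, -0.605]
force: [0.4, 0.0, -2.8]
finger_gap: 0.389
```

>>> {"method": "apply_moves", "body": {
  "motion": [
    [25, 0, 0.02, 0, 0],
    [25, 0, 0.04, 0, 0],
    [25, 0, 0.04, 0, 0]
  ]
}}

```text
t: 9.55
tcp_pos: [0.5282, -0.17, 0.174]
tool_rot: [0.605, -0.366, 0.366, -0.605]
force: [-1.6, -0.2, 3.8]
finger_gap: 0.39
```

The screw seated at TCP z 0.174, a drop of about 6 mm from the crest, as expected. Now I'll turn forward, following the 16 mm/turn lead.

>>> {"method": "apply_moves", "body": {
  "motion": [
    [25, 0, 0.007, 0, 0.5],
    [25, 0, 0.015, 0, 1],
    [25, 0, 0.03, 0, 2],
    [25, 0, 0.044, 0, 3],
    [25, 0, 0.044, 0, 3]
  ]
}}

```text
t: 10.18
tcp_pos: [0.5288, -0.1702, 0.1726]
tool_rot: [0.49, -0.509, 0.51, -0.49]
force: [0.7, 0.1, 2.2]
finger_gap: 0.385
```

Engaged: z is down 1.4 mm for 30°, with low force.

>>> {"method": "apply_moves", "body": {
  "motion": [
    [25, 0, 0.015, 0, 1],
    [25, 0, 0.03, 0, 2],
    [25, 0, 0.044, 0, 3],
    [25, 0, 0.059, 0, 4],
    [25, 0, 0.074, 0, 5],
    [25, 0, 0.089, 0, 6],
    [25, 0, 0.089, 0, 6]
  ]
}}

```text
t: 11.05
tcp_pos: [0.5286, -0.17, 0.1699]
tool_rot: [0.17, -0.686, 0.687, -0.171]
force: [0.8, 0.5, 3.2]
finger_gap: 0.388
```

```bash
python3 -c "
from h import *
state()"
```

```text
t 11.05 tcp [ 0.5286 -0.17    0.1699] yaw -62.15 tilt [ 1.2e-03 -3.0e-04 -1.0e+00] q6 32.8 F [0.8 0.5 3.2] T [ 0.24  0.05 -0.07] gap 0.388
```

>>> {"method": "apply_moves", "body": {
  "motion": [
    [25, 0, 0.015, 0, 1],
    [25, 0, 0.03, 0, 2],
    [25, 0, 0.044, 0, 3],
    [25, 0, 0.059, 0, 4],
    [25, 0, 0.074, 0, 5],
    [25, 0, 0.089, 0, 6],
    [25, 0, 0.104, 0, 7],
    [25, 0, 0.118, 0, 8],
    [25, 0, 0.133, 0, 9],
    [25, 0, 0.133, 0, 9]
  ]
}}

```text
t: 12.3
tcp_pos: [0.5284, -0.1697, 0.1657]
tool_rot: [0.365, 0.606, -0.606, -0.364]
force: [-0.2, 2.1, 3.4]
finger_gap: 0.388
```

```bash
python3 - <<'E'
from h import *
import cv2,pickle
st,M=state()
im=manip.snapshot("side")
cv2.imwrite("pics/s6.png",cv2.resize(im[145:225,250:350,::-1],None,fx=7,fy=7,interpolation=cv2.INTER_CUBIC))
im=manip.snapshot("wrist")
cv2.imwrite("pics/w6.png",im[:,:,::-1])
E
```

```text
t 12.3 tcp [ 0.5284 -0.1697  0.1657] yaw -152.09 tilt [ 8.e-04  4.e-04 -1.e+00] q6 122.7 F [-0.2  2.1  3.4] T [ 0.37  0.03 -0.07] gap 0.388
```

View pics/s6.png

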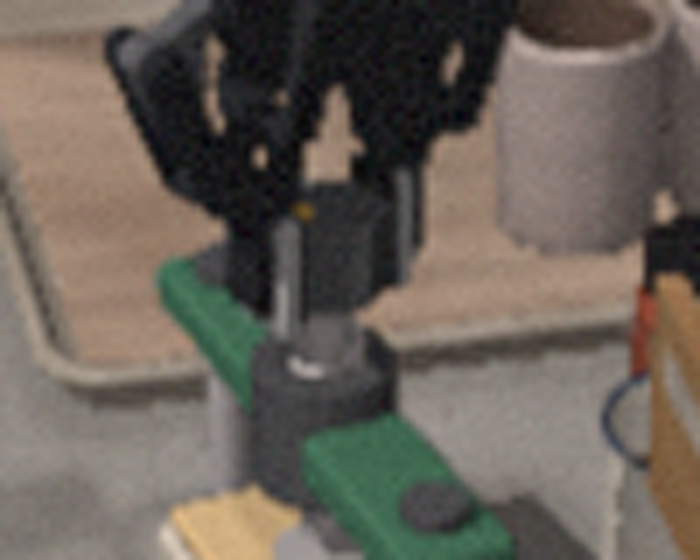

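View pics/w6.png

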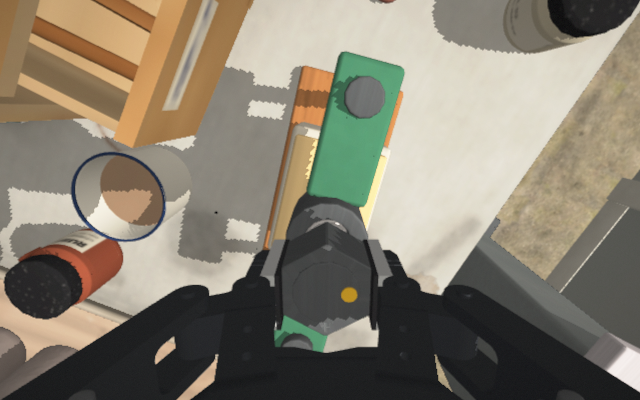

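180° is done: the head was held without slipping and the dot is still on the +z side of the grip at (349,295). I'll regrasp by opening, turning the tool back 180° and closing.

>>> {"method": "apply_moves", "body": {
  "motion": [
    [34, 0, -0.02, 0, 0],
    [45, 0, -0.02, 0, 0],
    [60, 0, -0.02, 0, 0],
    [78, 0, -0.02, 0, 0],
    [78, 0, -0.02, 0, 0],
    [78, 0, -0.02, 0, -0.5],
    [78, 0, -0.02, 0, -1.5],
    [78, 0, -0.02, 0, -2.5],
    [78, 0, -0.02, 0, -3.5],
    [78, 0, -0.02, 0, -4.5],
    [78, 0, -0.02, 0, -5.5],
    [78, 0, -0.02, 0, -6.5]
  ]
}}

```text
t: 13.9
tcp_pos: [0.5281, -0.17, 0.166]
tool_rot: [0.018, -0.707, 0.707, -0.018]
force: [1.0, 0.1, 0.6]
finger_gap: 0.915
```

>>> {"method": "apply_moves", "body": {
  "motion": [
    [78, 0, 0, 0, -1],
    [78, 0, 0, 0, -2],
    [78, 0, 0, 0, -3],
    [78, 0, 0, 0, -4],
    [78, 0, 0, 0, -5],
    [78, 0, 0, 0, -6],
    [78, 0, 0, 0, -7],
    [78, 0, 0, 0, -8],
    [78, 0, 0, 0, -9],
    [78, 0, 0, 0, -10],
    [78, 0, 0, 0, -11],
    [78, 0, 0, 0, -11.5]
  ]
}}

```text
t: 15.4
tcp_pos: [0.5281, -0.17, 0.166]
tool_rot: [0.606, -0.365, 0.365, -0.606]
force: [-0.2, 0.3, 0.6]
finger_gap: 0.908
```

>>> {"method": "apply_moves", "body": {
  "motion": [
    [78, 0, 0, 0, 0],
    [70, 0, 0, 0, 0]
  ]
}}

```text
t: 15.65
tcp_pos: [0.5281, -0.17, 0.166]
tool_rot: [0.605, -0.367, 0.367, -0.605]
force: [-0.9, -0.9, 0.3]
finger_gap: 0.819
```

```bash
python3 - <<'E'
from h import *
import cv2,pickle
st,M=state(.5284,-.1699,.1663)
im=manip.snapshot("wrist")
cv2.imwrite("pics/w7.png",im[:,:,::-1])
E
```

```text
t 15.65 tcp [ 0.5281 -0.17    0.166 ] yaw 27.55 tilt [-1.e-04 -0.e+00 -1.e+00] q6 -56.9 F [-0.9 -0.9  0.3] T [ 0.01  0.02 -0.03] gap 0.819
shift units [ 0.003 -0.01   0.01 ]
```

View pics/w7.png

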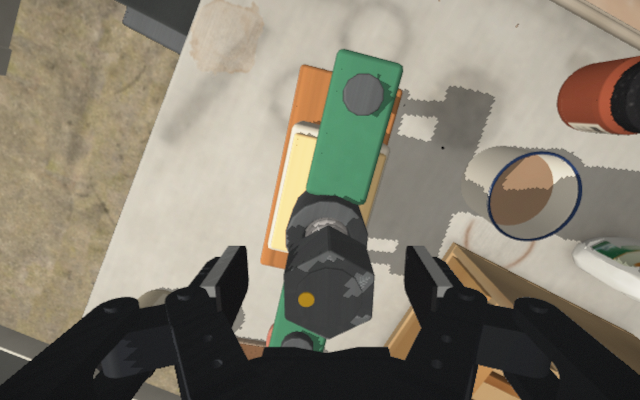

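The head stayed put. The dot now appears on the opposite side at (306,300), which fits a 180° turn, and the flats are square and centred between the fingers. I'll close again.

>>> {"method": "apply_moves", "body": {
  "motion": [
    [50, 0, 0, 0, 0],
    [40, 0, 0, 0, 0],
    [30, 0, 0, 0, 0],
    [25, 0, 0, 0, 0],
    [25, 0, 0, 0, 0],
    [25, 0, 0, 0, 0],
    [25, 0, 0.01, 0, 0],
    [25, 0, 0.02, 0, 0]
  ],
  "squeeze": 60
}}

```text
t: 16.7
tcp_pos: [0.5283, -0.17, 0.1659]
tool_rot: [-0.605, 0.366, -0.366, 0.605]
force: [-0.8, 0.6, 5.8]
finger_gap: 0.388
```

>>> {"method": "apply_moves", "body": {
  "motion": [
    [25, 0, 0.015, 0, 1],
    [25, 0, 0.03, 0, 2],
    [25, 0, 0.044, 0, 3],
    [25, 0, 0.059, 0, 4],
    [25, 0, 0.074, 0, 5],
    [25, 0, 0.089, 0, 6],
    [25, 0, 0.104, 0, 7],
    [25, 0, 0.118, 0, 8],
    [25, 0, 0.133, 0, 9],
    [25, 0, 0.133, 0, 9]
  ]
}}

```text
t: 17.95
tcp_pos: [0.5282, -0.1695, 0.1619]
tool_rot: [-0.168, 0.687, -0.687, 0.168]
force: [-0.5, 2.8, 6.0]
finger_gap: 0.393
```

```bash
python3 - <<'E'
from h import *
state()
E
```

```text
t 17.95 tcp [ 0.5282 -0.1695  0.1619] yaw -62.47 tilt [ 3.e-04  9.e-04 -1.e+00] q6 33.1 F [-0.5  2.8  6. ] T [ 0.42  0.11 -0.05] gap 0.393
```

>>> {"method": "apply_moves", "body": {
  "motion": [
    [25, 0, 0.015, 0, 1],
    [25, 0, 0.03, 0, 2],
    [25, 0, 0.044, 0, 3],
    [25, 0, 0.059, 0, 4],
    [25, 0, 0.074, 0, 5],
    [25, 0, 0.089, 0, 6],
    [25, 0, 0.104, 0, 7],
    [25, 0, 0.118, 0, 8],
    [25, 0, 0.13, 0, 9],
    [25, 0, 0.13, 0, 9.05],
    [25, 0, 0.13, 0, 9.05]
  ]
}}

```text
t: 19.32
tcp_pos: [0.5285, -0.1697, 0.1593]
tool_rot: [0.369, 0.604, -0.603, -0.368]
force: [-1.5, 1.8, 12.1]
finger_gap: 0.391
```

```bash
python3 - <<'E'
from h import *
import cv2,pickle
st,M=state()
im=manip.snapshot("side")
cv2.imwrite("pics/s8.png",cv2.resize(im[145:225,250:350,::-1],None,fx=7,fy=7,interpolation=cv2.INTER_CUBIC))
cv2.imwrite("pics/s8full.png",im[:,:,::-1])
im=manip.snapshot("wrist")
cv2.imwrite("pics/w8.png",im[:,:,::-1])
E
```

```text
t 19.32 tcp [ 0.5285 -0.1697  0.1593] yaw -152.89 tilt [ 0.0014 -0.     -1.    ] q6 123.5 F [-1.5  1.8 12.1] T [0.55 0.33 0.03] gap 0.391
```

View pics/s8.png

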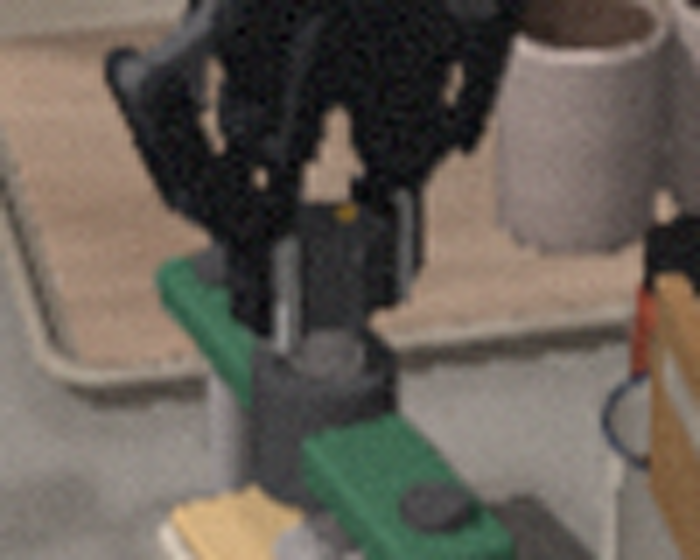

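View pics/w8.png

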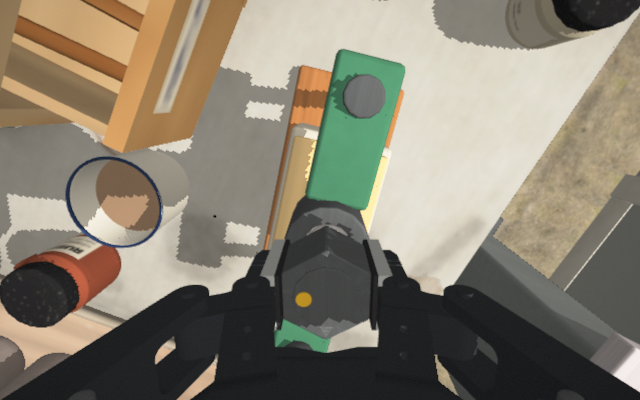

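View pics/s8full.png

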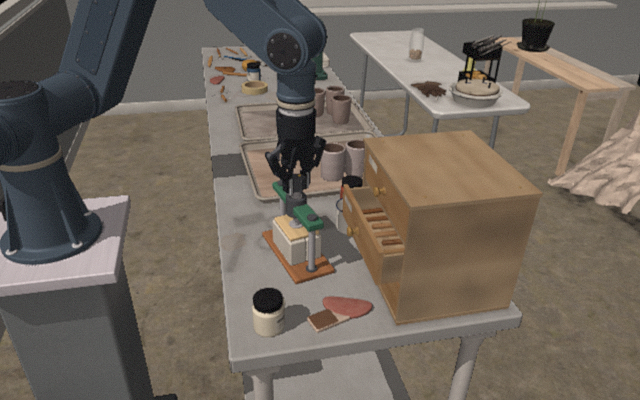

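```bash
python3 - <<'E'
from h import *
s=manip.get_calibration("side")
st,M=state()
c=st["tcp_pos"];zx=M[:,2];xx=M[:,0]
for sg in(1,-1):
  for w in(-.011,.011):
    print(sg,w,[ ((proj(s,np.array([*(c+sg*zx*.019+xx*w)[:2],z]))-[250,145])*7+3).round(0).tolist() for z in(.148,.154,.159,.163)])
print("head bottom/top ctr",[((proj(s,[.5284,-.17,z])-[250,145])*7+3).round() for z in (.148,.164,.177,.190)])
E
```

```text
t 19.43 tcp [ 0.5285 -0.1697  0.1593] yaw -152.89 tilt [ 0.0014  0.     -1.    ] q6 123.5 F [-1.3  1.4 11.8] T [0.58 0.38 0.  ] gap 0.393
1 -0.011 [[302.0, 390.0], [302.0, 372.0], [302.0, 357.0], [302.0, 345.0]]
1 0.011 [[256.0, 358.0], [256.0, 341.0], [256.0, 326.0], [256.0, 314.0]]
-1 -0.011 [[406.0, 348.0], [406.0, 330.0], [406.0, 316.0], [406.0, 304.0]]
-1 0.011 [[360.0, 318.0], [360.0, 300.0], [360.0, 286.0], [360.0, 274.0]]
head bottom/top ctr [array([331., 354.]), array([331., 306.]), array([331., 267.]), array([331., 227.])]
```

```bash
python3 - <<'E'
import cv2
im=cv2.imread("pics/s8full.png")
cv2.imwrite("pics/s8z.png",cv2.resize(im[168:205,278:315],None,fx=16,fy=16,interpolation=cv2.INTER_CUBIC))
E
```

```text
(no output)
```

View pics/s8z.png

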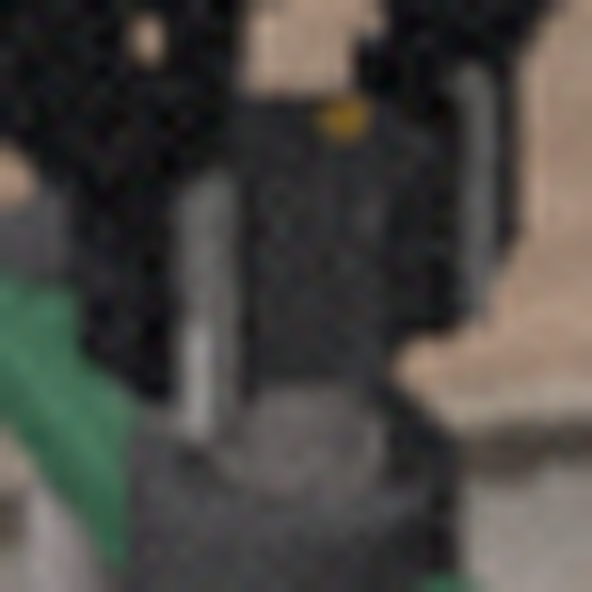

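```bash
python3 - <<'E'
from h import *
s=manip.get_calibration("side")
def dotpix(cx,cy,yaw,z):
    return proj(s,[cx+.0085*np.cos(yaw),cy+.0085*np.sin(yaw),z])
# images: initial(4.6 crop at 255,155), s5 7x dropping (347,160), s6 (304,211), s8 (346.5,212.6)
obs={"init":(np.radians(-42.4),(255+206.5/4.6-.5,155+64.5/4.6-.5)),
"s5":(np.radians(27.5),(250+347/7-.5,145+160/7-.5)),
"s6":(np.radians(-152.1),(250+304.5/7-.5,145+211.5/7-.5)),
"s8":(np.radians(27.1),(250+347/7-.5,145+213/7-.5))}
for k,(a,o) in obs.items():
    zs=np.linspace(.17,.23,601);pp=np.array([dotpix(.5282,-.17,a,z) for z in zs])
    i=np.argmin(abs(pp[:,1]-o[1]));print(k,zs[i].round(4),"head-rim",round((zs[i]-.161)*1e3,1),"du",pp[i,0]-o[0])
E
```

```text
init 0.2116 head-rim 50.6 du 0.9106723725101347
s5 0.2091 head-rim 48.1 du 0.9644334889280799
s6 0.1982 head-rim 37.2 du 0.2841815518615931
s8 0.192 head-rim 31.0 du 0.9952788151642267
```

```bash
python3 - <<'E'
from h import *
import cv2
st,M=state()
c=manip.get_calibration("wrist")
o0=c["extrinsics"][:3,3]; 
for n in ["w2","w3","w4","w5","w6","w7","w8"]:
    im=cv2.imread(f"pics/{n}.png").astype(int)
    b,g,r=im[...,0],im[...,1],im[...,2]
    m=((r-b)>70)&((g-b)>40)
    m[:270]=0;m[320:]=0;m[:,:295]=0;m[:,360:]=0
    n_,l,stt,cen=cv2.connectedComponentsWithStats(m.astype(np.uint8))
    k=1+np.argmax(stt[1:,4]);u,v=cen[k]
    o,d=ray(c,u,v)
    # to tool frame relative to tcp
    ot=(o-st["tcp_pos"])@M;dt=d@M
    # find point at z=±8.5mm in tool frame
    out=[]
    sg=1 if u>327 else -1
    s=(sg*.0085-ot[2])/dt[2]; s2=(0-ot[0])/dt[0]
    print(n,u.round(2),v.round(2),stt[k,4],"by z:",((ot+s*dt)*1e3).round(1),"by x=0:",((ot+s2*dt)*1e3).round(1))
E
```

```text
t 19.43 tcp [ 0.5285 -0.1697  0.1593] yaw -152.89 tilt [ 0.0014  0.     -1.    ] q6 123.5 F [-1.3  1.4 11.8] T [0.58 0.38 0.  ] gap 0.393
w2 353.52 299.04 172 by z: [-10.5 -51.3   8.5] by x=0: [  0.  -34.6  10.1]
w3 342.69 293.44 211 by z: [23.2  7.4  8.5] by x=0: [  0.  -30.8   6.3]
w4 348.76 294.55 209 by z: [ -0.3 -32.1   8.5] by x=0: [  0.  -31.6   8.5]
w5 348.58 294.26 195 by z: [  0.1 -31.2   8.5] by x=0: [  0.  -31.4   8.5]
w6 348.72 294.33 197 by z: [ -0.2 -31.8   8.5] by x=0: [  0.  -31.5   8.5]
w7 305.72 299.22 193 by z: [ 10.3 -18.5  -8.5] by x=0: [  0.  -34.8  -7.4]
w8 303.19 299.13 193 by z: [  1.5 -32.3  -8.5] by x=0: [  0.  -34.7  -8.3]
```

The end of the turn shows 12 N upward and a moment of 0.55 Nm. The wrist-dot geometry puts the head about 1 mm off the tool axis across the pads, so it orbits and now leans and binds. I'll relieve the push, open slightly so it can straighten, and re-centre.

>>> {"method": "apply_moves", "body": {
  "motion": [
    [25, 0, -0.04, 0, 0],
    [25, 0, -0.05, 0, 0],
    [36, 0, -0.05, 0, 0],
    [45, 0, -0.05, 0, 0],
    [50, 0, -0.05, 0, 0],
    [50, 0, -0.05, 0, 0]
  ]
}}

```text
t: 20.18
tcp_pos: [0.528, -0.1701, 0.1588]
tool_rot: [-0.369, -0.603, 0.603, 0.369]
force: [0.3, 0.3, 0.1]
finger_gap: 0.582
```

```bash
cat > d.py <<'E'
from h import *
import cv2
def dot(name):
    st,M=state()
    c=manip.get_calibration("wrist")
    a=manip.snapshot("wrist")[:,:,::-1];cv2.imwrite(f"pics/{name}.png",a)
    im=a.astype(int);b,g,r=im[...,0],im[...,1],im[...,2]
    m=((r-b)>70)&((g-b)>40)
    m[:260]=0;m[330:]=0;m[:,:290]=0;m[:,365:]=0
    n_,l,stt,cen=cv2.connectedComponentsWithStats(m.astype(np.uint8))
    k=1+np.argmax(stt[1:,4]);u,v=cen[k]
    print(u,v)
    for z in (.188,.190,.192): print(z,"dot world",atz(c,u,v,z).round(4), "tool mm",((atz(c,u,v,z)-st["tcp_pos"])@M*1e3).round(1))
E
python3 - <<'E'
from d import *
dot("w9")
im=manip.snapshot("side");cv2.imwrite("pics/s9.png",cv2.resize(im[145:225,250:350,::-1],None,fx=7,fy=7,interpolation=cv2.INTER_CUBIC))
E
```

```text
t 20.18 tcp [ 0.528  -0.1701  0.1588] yaw -152.88 tilt [-4.e-04  0.e+00 -1.e+00] q6 123.5 F [0.3 0.3 0.1] T [0.01 0.04 0.01] gap 0.582
302.020202020202 300.27777777777777
0.188 dot world [ 0.5344 -0.1623  0.188 ] tool mm [  4.  -29.2  -9.2]
0.19 dot world [ 0.5348 -0.1635  0.19  ] tool mm [  2.8 -31.2  -9. ]
0.192 dot world [ 0.5352 -0.1647  0.192 ] tool mm [  1.5 -33.2  -8.9]
```

View pics/w9.png

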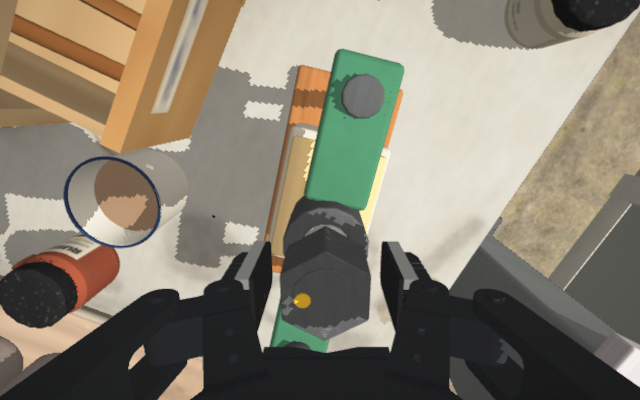

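View pics/s9.png

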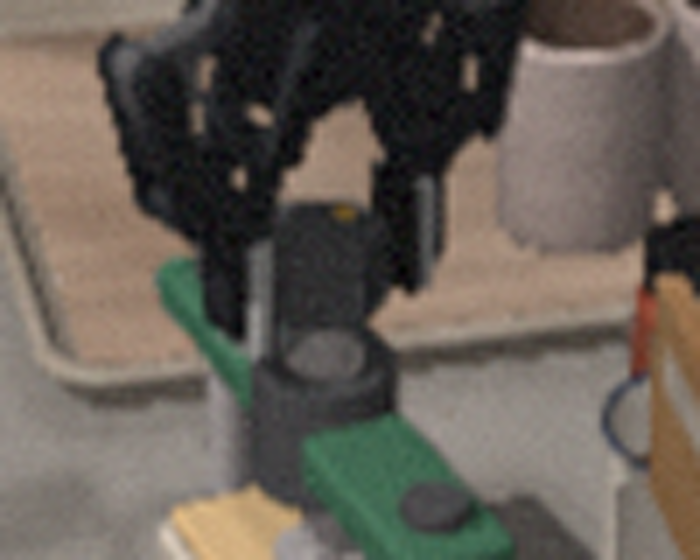

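```bash
python3 - <<'E'
import cv2,numpy as np
o=[cv2.resize(cv2.imread(f"pics/{n}.png")[225:345,275:380],None,fx=5,fy=5,interpolation=cv2.INTER_CUBIC)[:, :395*0+525] for n in("w9",)]
cv2.imwrite("pics/w9c.png",cv2.convertScaleAbs(np.hstack(o),alpha=1.6))
E
```

```text
(no output)
```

View pics/w9c.png

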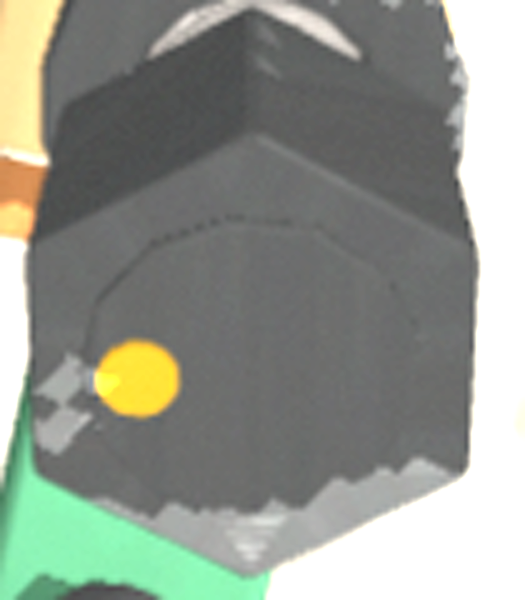

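The free head is square to the jaws but about 1.6 mm toward tool +x and 0.4 mm toward −z of the tool axis. I'll re-centre and regrip, then probe lightly downward.

>>> {"method": "apply_moves", "body": {
  "motion": [
    [50, 0.05, 0, -0.013, 0],
    [50, 0.05, 0, -0.013, 0],
    [40, 0.05, 0, -0.013, 0],
    [30, 0.05, 0, -0.013, 0],
    [25, 0.05, 0, -0.013, 0],
    [25, 0.05, 0, -0.013, 0],
    [25, 0.05, 0, -0.013, 0]
  ],
  "squeeze": 60
}}

```text
t: 21.15
tcp_pos: [0.5278, -0.1685, 0.1592]
tool_rot: [-0.369, -0.603, 0.603, 0.369]
force: [0.6, 0.1, 2.6]
finger_gap: 0.396
```

```bash
python3 - <<'E'
from d import *
dot("w10")
E
```

```text
t 21.15 tcp [ 0.5278 -0.1685  0.1592] yaw -152.88 tilt [ 2.e-04 -1.e-04 -1.e+00] q6 123.6 F [0.6 0.1 2.6] T [-0.03  0.16  0.01] gap 0.396
303.15384615384613 296.0358974358974
0.188 dot world [ 0.5345 -0.1623  0.188 ] tool mm [  2.4 -28.8  -8.8]
0.19 dot world [ 0.5349 -0.1635  0.19  ] tool mm [  1.2 -30.8  -8.6]
0.192 dot world [ 0.5354 -0.1647  0.192 ] tool mm [ -0.1 -32.8  -8.4]
```

>>> {"method": "apply_moves", "body": {
  "motion": [
    [25, 0, 0.02, 0, 0],
    [25, 0, 0.03, 0, 0],
    [25, 0, 0.03, 0, 0],
    [25, 0, 0.03, 0, 0]
  ]
}}

```text
t: 21.7
tcp_pos: [0.5279, -0.1686, 0.1592]
tool_rot: [-0.369, -0.603, 0.603, 0.369]
force: [-2.1, 1.2, 7.8]
finger_gap: 0.389
```

>>> {"method": "apply_moves", "body": {
  "motion": [
    [25, 0, 0.004, 0, 0.3],
    [25, 0, 0.007, 0, 0.5],
    [25, 0, 0.007, 0, 0.5]
  ]
}}

```text
t: 22.08
tcp_pos: [0.528, -0.1685, 0.1592]
tool_rot: [0.395, 0.587, -0.587, -0.394]
force: [-1.5, 1.8, 10.6]
finger_gap: 0.386
```

```bash
python3 - <<'E'
from d import *
dot("w11")
im=manip.snapshot("side");cv2.imwrite("pics/s11.png",cv2.resize(im[165:235,270:345,::-1],None,fx=8,fy=8,interpolation=cv2.INTER_CUBIC))
E
```

```text
t 22.07 tcp [ 0.528  -0.1685  0.1592] yaw -157.88 tilt [ 9.e-04 -4.e-04 -1.e+00] q6 128.6 F [-1.5  1.8 10.6] T [0.28 0.41 0.02] gap 0.386
303.1887755102041 296.015306122449
0.188 dot world [ 0.5352 -0.163   0.188 ] tool mm [  2.4 -28.8  -8.8]
0.19 dot world [ 0.5355 -0.1642  0.19  ] tool mm [  1.2 -30.8  -8.6]
0.192 dot world [ 0.5359 -0.1654  0.192 ] tool mm [ -0.1 -32.8  -8.5]
```

View pics/s11.png

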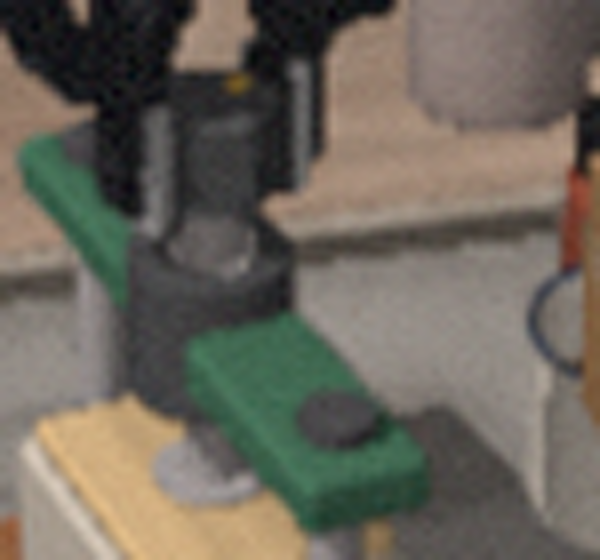

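z did not follow the extra 5°, and the force rose. Before doing anything more, I'll compare the underside of the boss at the start with now.

```bash
python3 - <<'E'
import cv2,numpy as np
from station import manip
a=cv2.imread("pics/side0.png");im=manip.snapshot("side");cv2.imwrite("pics/s12.png",im[:,:,::-1])
b=im[:,:,::-1]
f=lambda i:cv2.convertScaleAbs(cv2.resize(i[180:235,275:315],None,fx=9.5,fy=9.5,interpolation=cv2.INTER_CUBIC),alpha=1.7)
cv2.imwrite("pics/cmp.png",np.hstack([f(a),f(b)]))
E
```

```text
(no output)
```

View pics/cmp.png

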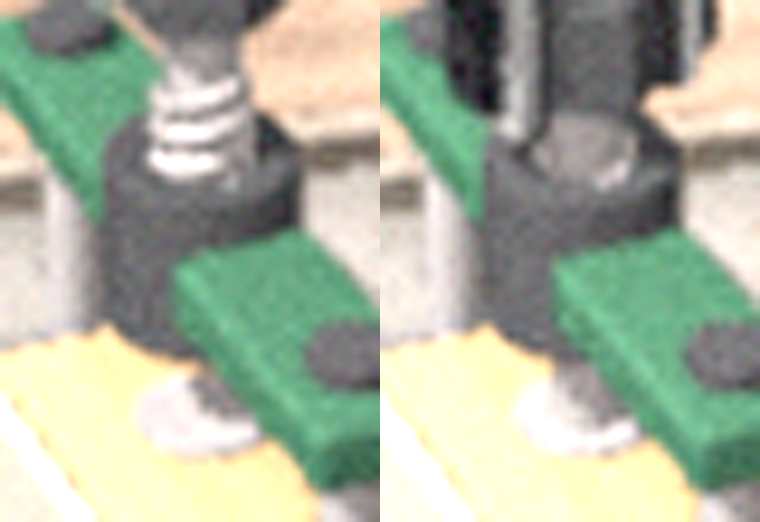

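>>> {"method": "apply_moves", "body": {
  "motion": [
    [25, 0, -0.02, 0, 0],
    [25, 0, -0.045, 0, 0],
    [25, 0, -0.045, 0, 0],
    [25, 0, -0.045, 0, 0]
  ]
}}

```text
t: 22.72
tcp_pos: [0.528, -0.1684, 0.1593]
tool_rot: [0.395, 0.587, -0.587, -0.395]
force: [0.8, 1.0, 2.2]
finger_gap: 0.394
```

```bash
python3 - <<'E'
from d import *
dot("w13")
im=manip.snapshot("top");cv2.imwrite("pics/t13.png",im[:,:,::-1])
E
```

```text
t 22.73 tcp [ 0.528  -0.1684  0.1593] yaw -157.89 tilt [ 3.e-04  1.e-04 -1.e+00] q6 128.6 F [0.8 1.  2.2] T [ 0.2  -0.07 -0.  ] gap 0.394
303.15384615384613 296.0358974358974
0.188 dot world [ 0.5352 -0.1629  0.188 ] tool mm [  2.4 -28.7  -8.8]
0.19 dot world [ 0.5355 -0.1641  0.19  ] tool mm [  1.2 -30.7  -8.6]
0.192 dot world [ 0.5358 -0.1653  0.192 ] tool mm [ -0.  -32.7  -8.5]
```

View pics/t13.png

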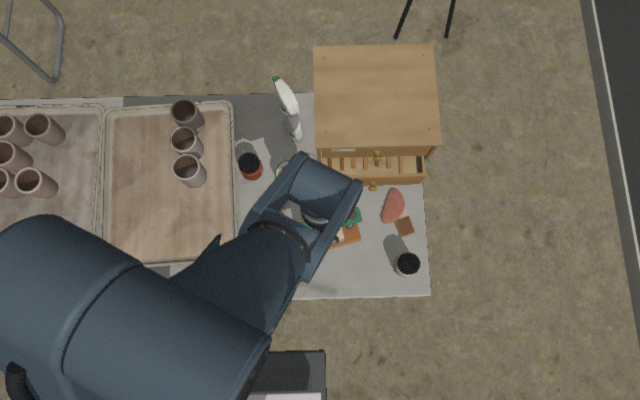

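View pics/w13.png

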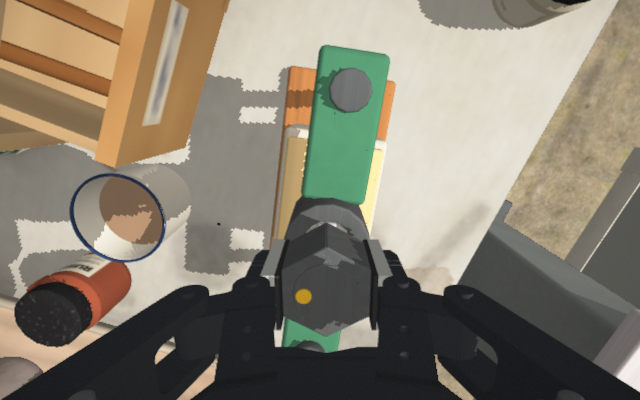

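```bash
python3 -c "
from h import *
state();print(manip.sign_off())"
```

```text
t 22.82 tcp [ 0.528  -0.1684  0.1593] yaw -157.89 tilt [ 4.e-04  1.e-04 -1.e+00] q6 128.6 F [0.3 0.4 2.4] T [ 0.21 -0.09 -0.02] gap 0.387
the job is handed in; nothing more can be done
None
```

I started the screw as asked and handed the job in at 22.8 s with the head still gripped. One height check came out about 1 mm off and is not fully explained.

- **Backward turn:** I turned it 70° counter-clockwise while pressing lightly. It rose to the crest, then the support vanished: the vertical force went from +10.7 N to −3.5 N. I followed it down about 6.5 mm from the crest to where it seated.
- **Forward turn:** I turned it clockwise 180°, regripped, and turned another 180°. I then released it once more to re-centre the grip and added about 5°, for roughly 365° in all. The dot positions in the wrist camera agree with that angle.

**Last checks:**
- The head is held at its normal grip width and the tool is vertical.
- The remaining vertical load is about 2 N.
- The white jar and the red jar stand where they were in the top view. The arm hid most of the cup there, but the wrist view shows it standing.

**What disagreed:** the screw came down about 15 mm over the turn instead of 16. Most of the shortfall was in the last 90°, where the wrist force rose to 12 N. The grip was about 1 mm off-centre then, so I re-centred it, but the extra 5° and a 10 N push did not lower it further. By the arm's travel the head is about 29.5 mm above the rim (29 expected), while the cameras gave about 31 mm with a known bias. That fits the 1 mm axial play, but I could not rule out that the tip is touching the mould. I backed the push off before handing in.

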